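# Hold the wash box hatch open with its lever

## Robot

A 6-joint arm with a two-finger parallel gripper is mounted at the origin on a cart in front of the work surface, level with it; the furniture and walls round the work are solid. World frame = base frame: x ahead of the robot, y to its left, z up, the work surface at z = 0. Lengths are in m, angles in degrees, forces in N, time in s.
With the tool pointing down it reaches from about 0.35 to 0.775 m from the base axis. Payload 7.3 kg.
Tool frame: the origin (TCP) lies at the very end of the fingers, on their centre line; the grasp point (between the pads) lies 19 mm behind it (r.grip_point_offset is the distance from the TCP to the grasp point, in m); z points along the fingers, y is the direction in which the jaws open and shut (so a half turn about z gives the same grasp; the last joint's range is limited). The gripper opens to 92 mm and grips with 3 to 60 N. Pads are 19 mm wide; open, the fingers measure 130 mm over their backs; the gripper's body (75 mm by 190 mm) begins 47 mm behind the grasp point.
Start: joints at [-75.688, 19.595, 87.324, -0, 73.075, -8.365], TCP at [0.202, -0.484, 0.227] pointing down, gripper open.
Joint ranges: [-145.02, 145.02], [-44.19, 115.74], [2.07, 154.8], [-57.11, 237.11], [16.16, 152.29], [-177.93, 177.93]. Speed limits (degrees/s): [147.25, 147.25, 180, 180, 180, 180].

## Interface

Orientations are given as a 3x3 rotation matrix whose columns are the frame's x, y, z axes.
In Python, from cell import r gives the robot as it stands. The module is installed in compiled form; this text tells all that it offers.
- The arm moves only by the tool drive_tool, never from a script. Its argument "targets" is a list that holds one entry, the list of rows, each a list of 4 numbers: the shift along the tool's x, y, z as a fraction of full scale, then the turn about the tool's z as a fraction of full scale. In form: [[[dx, dy, dz, twist], ...]]. A call has 1 to 12 rows; each row shifts and turns the commanded pose from where the row before left it, along the tool's axes as they then stand; what a row does not reach is not made up. Full scale, the value 1, is 20 mm for a shift and 6 degrees for a turn. A row lasts 1/8 s, in which the tool goes at most 62.5 mm and 10.7 degrees, less where a joint would pass 70% of its speed; a pose out of reach is approached as far as the arm can. A call with a number of a shift or a turn outside -1 to 1 is refused whole. A call with a gripper value outside its range is refused whole. "hand" is the closure, from 0 (fully open) to 1 (shut), set as the call begins (left out, the last holds). The fingers move at their own pace and stop on an object; "grip_force" is the grip in N (left out, the last holds). Time passes only in rows, so rows that do not move let the fingers close. It gives the time, the measured TCP pose, the force and the opening at its end, in the units of the state.
- r.observe(): the state, without advancing time (a new reading comes with each control period).
- r.capture(name): name is "scene" or "top" or "wrist"; returns the picture (480x640x3 uint8, red, green, blue); there is no depth.
- r.camera_params(name): a dict with "fov_y" (degrees; the focal length in pixels is half the picture's height over the tangent of half this angle, whatever the lens; pixels are square), "cx", "cy" (the principal point, pixels), "eye" and "rotation" of the camera in the world; the wrist camera has in their place "mount" (4x4, takes a point from camera to tool coordinates, whose origin is the TCP and whose axes are the flange's). Camera axes: x right, y down, z forward; pixel columns grow to the right and rows downward; lengths in m; the calibration is good to about 2 mm. A picture is of the moment at which its call begins: read the wrist's pose just before it. camera_params takes no time and is no camera call.
- r.finish_job(): hands the job in, once; it reports no verdict.
The state is a dict: "time_s": time; "qpos": joint angles; "qvel": joint speeds; "effort": joint torques, N m; "eef_pos": TCP position; "orientation": TCP orientation; "ft_force": force on the tool from outside, world axes, zero at the start; "ft_torque": the same for the moment, N m; "gripper_width": finger opening in m.
Only numpy, scipy, OpenCV 4.12 (cv2) and the standard library are available. Lean on these libraries where they do the work, as an engineer would, in place of code of your own. Each camera call takes 0.05 s, during which the arm holds its last target. There are 200 camera calls.

## Task

The heavy steel flap of the small wash box is locked shut: push the locking bolt's upright knob away from the lever until the bolt is fully drawn out from under the lever, then press the pad at the lever's long end all the way down onto its stop, so that the short end raises the flap. Finish while holding the pad down with the flap raised. It is all done with the fingertips and nothing needs gripping: do not touch the flap itself, do not lift the lever out of its seat, and leave the loose parts on the bench alone.

Things in the scene. Friction and masses are not known exactly. Their poses are not given: they have to be found in the camera images.
- fixture: Grey wash box with lever stand, fixed. Origin at bench level under the lever's fulcrum. Axes: +y to the box (y 85..225 mm, 150 wide, rim 92 mm high), -y to the lever's long end, -x from lever to bolt knob (roughly to the robot), z up. Base plate 22 mm high, x -85..85 by the box, -55..55 by the lever, y -210..240, with a wing to x -152 under the bolt.
- fulcrum (a point): Fixed point where the lever's cross pin is seated, 110 mm above the bench, between two steel cheeks (x +-30..42 mm, 126 mm high) with slots open at the top.
- lever_pivot (a point): Centre of the lever's 12 mm cross pin, on the loose lever; it lies in the fulcrum's open slots and must stay there (coincides with fulcrum). Axes: y along the bar to the short end, z out of the bar's upper face.
- lever_pad (a point): Middle of the upper face of the lever's pad: 240 mm along the bar from the pivot, 7 mm above the bar's middle plane, at the long end. Pad 56 mm wide, 50 long; bar 20 wide. Starts about 205 mm above the bench, bar sloping 0.38 rad up; on the stop about 45 mm, sloping 0.3 rad down. Needs about 3 to 8 N; comes back up when let go, by the flap's weight.
- locking_bolt (a joint): Slide of the locking bolt, m: 0 fully in (rod under the lever, blocks it), 0.045 fully drawn out along the fixture's -x; the rod clears the lever from about 0.028. Stays where it is left; about 2 N of friction.
- bolt_knob (a point): Centre of the top of the bolt's upright black round knob: 16 mm diameter, 30 tall, top 206 mm above the bench; at bolt value 0 at fixture x -75, y -70 mm, moving to -x with the bolt. Gap between knob and lever about 57 mm; in it nothing is higher than 134 mm (guide plates at x -35 and -138). Push it from the lever's side.
- flap (a joint): Hinge of the heavy steel flap (3.6 kg, 152 x 172 x 12 mm) that closes the box: 0 shut, grows as it rises; about 0.28 rad when the lever is on its stop.
- pin: Loose bystander: stepped aluminium pin, 24 mm diameter, 46 tall; origin at the centre of its underside.
- bush: Loose bystander: brass flanged bush, 30 x 30 x 30 mm; origin at the centre of its underside.
- bearing: Loose bystander: ball bearing, 35 mm diameter, 11 high; origin at the centre of its underside.
- stop (a point): Top of the fixed rubber buffer under the lever, fixture y -165 mm, 50 mm above the bench: the bar comes to rest on it when fully pressed.

How it is judged (in metres and radians):
On the way:
1. the locking bolt is drawn out from under the lever (value of joint locking_bolt above 0.032 m), for 0.2 s.
At the end, for the whole second after the job is handed in: The bolt is drawn out by more than 32 mm, the flap is held raised by more than 0.24 rad (of about 0.28) and still, the fingers press on the lever with more than 1 N and do not touch the flap, and the lever's cross pin is within 10 mm of its seat (value of joint locking_bolt above 0.032 m and value of joint flap above 0.24 rad and velocity of joint flap below 0.1 rad/s and contact force between the fingers and lever above 1 N and contact force between each of the arm, the fingers and flap below 0.5 N and distance between lever_pivot and fulcrum below 0.01 m); the arm keeps its last pose, push and grip.
It fails at once if the flap is touched by the robot (contact force between any of the arm, the fingers and flap above 1 N).
It fails at once if the lever is lifted or pulled out of its seat (distance between lever_pivot and fulcrum above 0.012 m).
It fails at once if the aluminium pin is moved, lifted or knocked over (distance of pin from where it was at the start of the episode above 0.02 m).
It fails at once if the brass bush is moved, lifted or knocked over (distance of bush from where it was at the start of the episode above 0.02 m).
It fails at once if the ball bearing is moved, lifted or knocked over (distance of bearing from where it was at the start of the episode above 0.02 m).
It also fails if it takes over 48 s, if anything falls off the work surface, if the arm or the gripper's body presses on something with over 40 N, if the wrist force passes 120 N, or if a joint passes its speed limit or range.

## Working session

There is one attempt and no reset: what is moved stays moved. The work goes in short steps, Python scripts to look and compute and a tool call to move; the robot and the scene stay as the last step left them, time stands still between calls to the robot, and variables do not carry over. Pictures are saved under pics/ and viewed, about 8 in all and at most 12, crops included, and the job is handed in when it is done.

Besides the shell and the picture viewer there is one more tool, called after "Call:" as name([rows], argument=value, ...), one row to a line, values as JSON. drive_tool: Moves the arm, as the interface text tells. Its arguments: {"type":"object","properties":{"targets":{"type":"array"},"hand":{"type":"number"},"grip_force":{"type":"number"}},"required":["targets"]}

```bash
mkdir -p pics; python3 - <<'E'
from cell import r
import cv2, numpy as np
np.set_printoptions(precision=4,suppress=True)
s=r.observe(); print({k:np.round(v,4).tolist() for k,v in s.items()})
for n in ("scene","top"):
    cv2.imwrite(f"pics/{n}1.png", r.capture(n)[:,:,::-1]); print(n,r.camera_params(n))
print(r.camera_params("wrist"))
E
```

```text
{'time_s': 0.0, 'qpos': [-75.688, 19.6342, 87.3784, -0.0003, 73.0752, -8.3661], 'qvel': [-0.0363, -0.0177, 0.0363, 0.0218, -0.0538, 0.0872], 'effort': [-0.0015, -43.1247, -24.4224, 0.0716, 0.0559, -0.0001], 'eef_pos': [0.2023, -0.484, 0.2261], 'orientation': [[0.9227, 0.3856, -0.0004], [0.3856, -0.9227, 0.0015], [0.0002, -0.0015, -1.0]], 'ft_force': [-0.0643, 0.1879, -0.5459], 'ft_torque': [-0.0048, -0.0353, 0.0065], 'gripper_width': 0.0922}
scene {'fov_y': 56.152417521394085, 'cx': 317.1590362224576, 'cy': 241.70754972423893, 'eye': array([-0.0304,  0.5507,  0.8528]), 'rotation': array([[-0.5314, -0.5985,  0.5995],
       [-0.847 ,  0.3868, -0.3645],
       [-0.0137, -0.7015, -0.7125]])}
top {'fov_y': 45.07378155532378, 'cx': 311.7410034553141, 'cy': 240.1923316899138, 'eye': array([0.401 , 0.1732, 1.4127]), 'rotation': array([[ 0.0233, -0.9904,  0.1365],
       [-0.9996, -0.0211,  0.0169],
       [-0.0139, -0.1368, -0.9905]])}
{'fov_y': 71.04606526555054, 'cx': 322.0431639447577, 'cy': 244.22655171912965, 'mount': array([[-0.0001, -0.967 , -0.2548,  0.0672],
       [ 1.    , -0.0002,  0.0004,  0.0006],
       [-0.0004, -0.2548,  0.967 , -0.1583],
       [ 0.    ,  0.    ,  0.    ,  1.    ]])}
```

View pics/scene1.png

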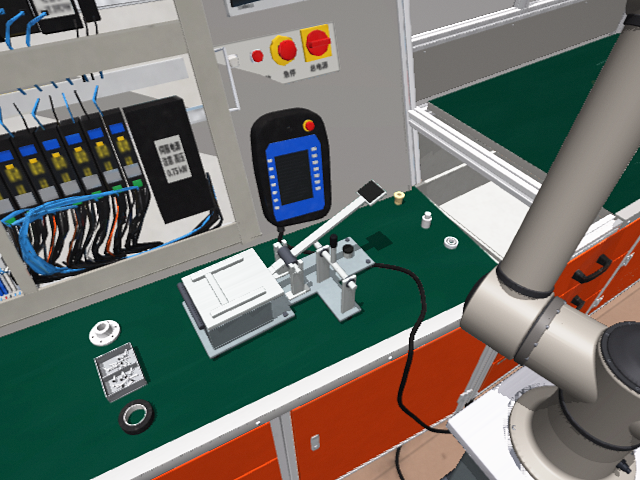

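View pics/top1.png

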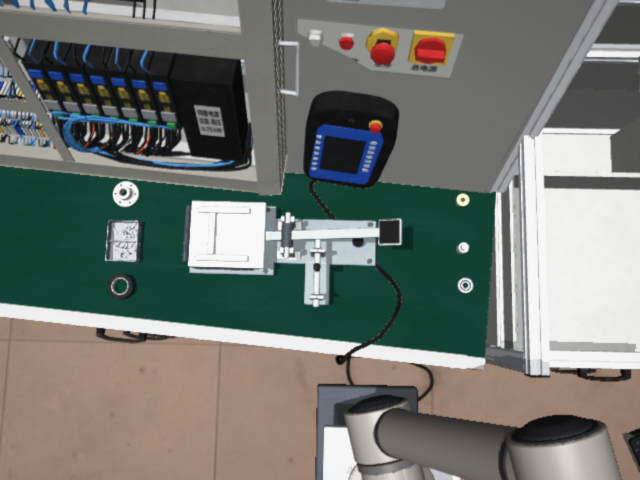

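The scene view shows the box at the left with the flap shut, the lever pad at about (371,192) and the black bolt knob at about (334,242). In the top view the knob is near (317,267) and the pad near (390,232). The loose parts are well to the right, at x≈463. I'll zoom in to measure.

```bash
cat > h.py <<'E'
import numpy as np, cv2
from cell import r
np.set_printoptions(precision=4,suppress=True)
def K(p,h=480):
    f=h/2/np.tan(np.radians(p["fov_y"]/2)); return f
def ray(n,u,v):
    p=r.camera_params(n); f=K(p)
    return p["eye"],p["rotation"]@np.array([(u-p["cx"])/f,(v-p["cy"])/f,1])
def at_z(n,u,v,z):
    e,d=ray(n,u,v); return e+d*(z-e[2])/d[2]
def proj(n,X):
    p=r.camera_params(n); f=K(p); c=p["rotation"].T@(np.asarray(X)-p["eye"]); return np.array([p["cx"]+f*c[0]/c[2],p["cy"]+f*c[1]/c[2]])
def tri(u1,u2):
    (a,d),(b,e)=ray("scene",*u1),ray("top",*u2)
    d/=np.linalg.norm(d); e/=np.linalg.norm(e)
    t=np.linalg.lstsq(np.c_[d,-e],b-a,rcond=None)[0]
    P,Q=a+d*t[0],b+e*t[1]; return (P+Q)/2,np.linalg.norm(P-Q)
E
python3 - <<'E'
import cv2,numpy as np
a=cv2.imread("pics/scene1.png")[170:320,250:410]; b=cv2.imread("pics/top1.png")[185:315,260:420]
a=cv2.resize(a,None,fx=3.75,fy=3.75,interpolation=3); b=cv2.resize(b,None,fx=5,fy=5,interpolation=3)
cv2.imwrite("pics/sc.png",a);cv2.imwrite("pics/tc.png",b)
E
```

```text
(no output)
```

View pics/sc.png

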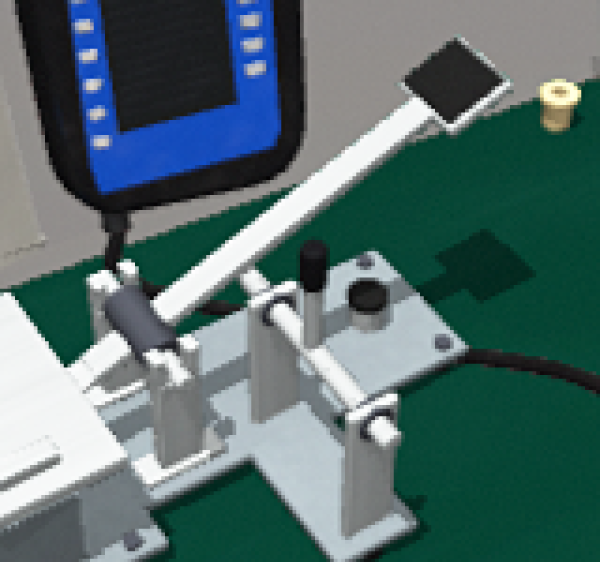

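View pics/tc.png

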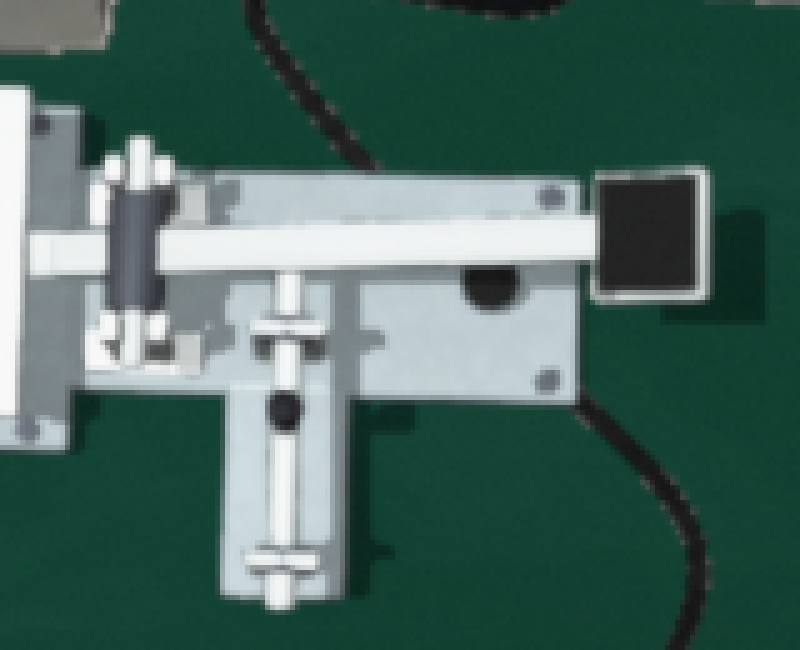

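In the crops, the knob top is at (314,246) in scene and (286,408) in top. The pad centre is at (456,84) and (651,233). In the top crop the base plate's end corners are at (580,182) and (578,403). I'll fit the fixture pose to these.

```bash
python3 - <<'E'
from h import *
from scipy.optimize import least_squares
T=lambda U,V:(260+(U+.5)/5-.5,185+(V+.5)/5-.5)
S=lambda U,V:(250+(U+.5)/3.75-.5,170+(V+.5)/3.75-.5)
c,s=np.cos(.38),np.sin(.38)
pad=[0,-240*c+ -7*-s*-1*-1 if 0 else -240*c+7*s,110+240*s+7*c]  # z-axis of bar tilts to +y when long end is up
print("pad fix",pad)
obs=[("top",T(286,408),[-75,-70,206]),("scene",S(314,244),[-75,-70,206]),
("top",T(651,233),pad),("scene",S(456,85),pad),
("top",T(580,182),[55,-210,22]),("top",T(578,403),[-55,-210,22]),("scene",S(470,348),[-55,-210,22]),("scene",S(376,250),[55,-210,22])]
def W(q,X):
    c,s=np.cos(q[2]),np.sin(q[2]); X=np.array(X)/1000
    return np.array([q[0]+c*X[0]-s*X[1],q[1]+s*X[0]+c*X[1],X[2]])
f=lambda q:np.concatenate([proj(n,W(q,X))-np.array(u) for n,u,X in obs])
o=least_squares(f,[.5,.2,0]); print(o.x,np.degrees(o.x[2]));print(o.fun.reshape(-1,2))
print("knob",W(o.x,[-75,-70,206]),tri(S(314,244),T(286,408)))
print("pad",W(o.x,pad),tri(S(456,85),T(651,233)))
print("paddown",W(o.x,[0,-240*np.cos(.3)-7*np.sin(.3),45]))
E
```

```text
pad fix [0, np.float64(-220.2830692524716), np.float64(205.5215651081514)]
[ 0.5877  0.2518 -0.0019] -0.10616772057112453
[[ 0.0463 -0.006 ]
 [-0.2058  0.2171]
 [-0.8023  1.2429]
 [-0.9795 -1.9263]
 [ 0.3953  0.331 ]
 [ 0.3409  1.1509]
 [ 0.0674 -0.871 ]
 [-0.3054 -0.9622]]
knob [0.5126 0.1819 0.206 ] (array([0.5124, 0.1818, 0.2068]), np.float64(0.00043978767912931016))
pad [0.5873 0.0315 0.2055] (array([0.5904, 0.0275, 0.1962]), np.float64(0.003152130843634018))
paddown [0.5873 0.0204 0.045 ]
```

Call:
drive_tool([
  [[0,0,-1,0.38],[0,0,-1,0.38],[0,0,-1,0.38],[0,0,-1,0.38],[0,0,-1,0.38],[0,0,-1,0.38],[0,0,-1,0.38],[0,0,-1,0.38],[0,0,-1,0.38],[0,0,-1,0.38]],
], hand=1, grip_force=20)

```text
time_s: 1.35
eef_pos: [0.2024, -0.4843, 0.427]
orientation: [[1.0, -0.003, -0.0], [-0.003, -1.0, 0.001], [-0.0, -0.001, -1.0]]
ft_force: [-0.4, -0.1, -0.3]
gripper_width: 0.0007
```

```bash
python3 - <<'E'
from h import *
print(tri((412,108),(535,138)), tri((525,190),(540,290)))
E
```

```text
(array([ 0.7963, -0.2719,  0.2213]), np.float64(0.007133608003702902)) (array([ 0.4571, -0.32  ,  0.1434]), np.float64(0.04956493820379842))
```

Call:
drive_tool([
  [[0.51,-0.98,0,0],[0.51,-0.98,0,0],[0.51,-0.98,0,0],[0.51,-0.98,0,0],[0.51,-0.98,0,0],[0.51,-0.98,0,0],[0.51,-0.98,0,0],[0.51,-0.98,0,0],[0.51,-0.98,0,0],[0.51,-0.98,0,0],[0.51,-0.98,0,0],[0.51,-0.98,0,0]],
])

```text
time_s: 2.85
eef_pos: [0.3257, -0.2479, 0.4268]
orientation: [[1.0, -0.002, 0.0], [-0.002, -1.0, -0.0], [0.0, 0.0, -1.0]]
ft_force: [0.9, 0.4, 0.4]
gripper_width: 0.0007
```

Call:
drive_tool([
  [[0.51,-0.98,0,0],[0.51,-0.98,0,0],[0.51,-0.98,0,0],[0.51,-0.98,0,0],[0.51,-0.98,0,0],[0.51,-0.98,0,0],[0.51,-0.98,0,0],[0.51,-0.98,0,0],[0.51,-0.98,0,0],[0.51,-0.98,0,0],[0.51,-0.98,0,0],[0.51,-0.98,0,0]],
])

```text
time_s: 4.35
eef_pos: [0.4481, -0.0131, 0.4267]
orientation: [[1.0, -0.002, 0.0], [-0.002, -1.0, -0.0], [0.0, 0.0, -1.0]]
ft_force: [-0.1, 0.5, 0.4]
gripper_width: 0.0004
```

Call:
drive_tool([
  [[0.51,-0.98,0,0],[0.51,-0.98,0,0],[0.51,-0.98,0,0],[0.51,-0.98,0,0],[0.51,-0.98,0,0],[0.51,-0.98,0,0],[0.51,-0.98,0,0],[0.51,-0.98,0,0],[0.51,-0.98,0,0],[0.51,-0.98,0,0],[0,0,0,0],[0,0,0,0]],
])

```text
time_s: 5.85
eef_pos: [0.5502, 0.1812, 0.4267]
orientation: [[1.0, -0.002, -0.0], [-0.002, -1.0, -0.0], [-0.0, 0.0, -1.0]]
ft_force: [0.1, -0.6, -0.4]
gripper_width: 0.0006
```

Call:
drive_tool([
  [[0,0,1,0],[0,0,1,0],[0,0,1,0],[0,0,1,0],[0,0,1,0],[0,0,1,0],[0,0,1,0],[0,0,1,0],[0,0,1,0],[0,0,0.7,0],[0,0,0,0]],
])

```text
time_s: 7.22
eef_pos: [0.5501, 0.1808, 0.2321]
orientation: [[1.0, -0.003, -0.002], [-0.003, -1.0, -0.0], [-0.002, 0.0, -1.0]]
ft_force: [0.1, 0.2, -0.1]
gripper_width: 0.0006
```

```bash
python3 - <<'E'
from h import *
a=r.capture("wrist"); b=r.capture("scene")[150:340,230:430]
b=cv2.resize(b,None,fx=2.5,fy=2.5,interpolation=3)
a=cv2.resize(a,(540,405)); H=475
o=np.zeros((H,540+500,3),np.uint8); o[:405,:540]=a; o[:475,540:]=b
o=cv2.resize(o,None,fx=.77,fy=.77,interpolation=cv2.INTER_AREA)
cv2.imwrite("pics/w1.png",o[:,:,::-1]); print(o.shape)
E
```

```text
(366, 801, 3)
```

View pics/w1.png

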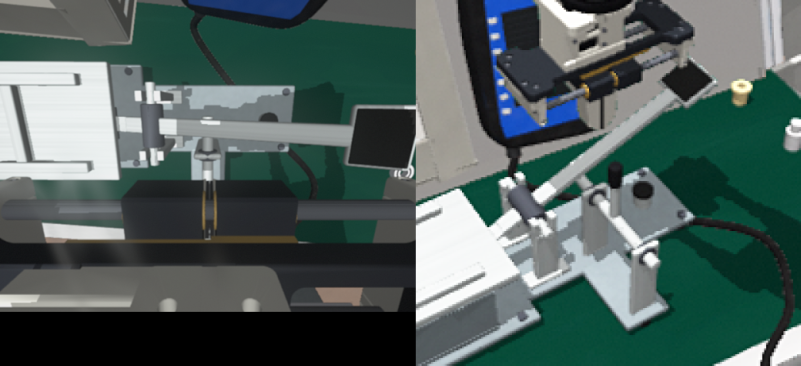

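```bash
python3 - <<'E'
from h import *
for P in ([.55,.181,.232],[.55,.181,.30],[.5877,.0315,.2055],[.5125,.182,.206]):
    u=proj("scene",P); print(u, (u-[230,150])*1.925+[416,0])
b=r.capture("scene")[140:290,270:400]
cv2.imwrite("pics/s2.png",cv2.resize(b,None,fx=4,fy=4,interpolation=3)[:,:,::-1])
E
```

```text
[323.6112 215.0185] [596.2015 125.1605]
[323.4883 189.0603] [595.965   75.1911]
[370.137  190.2939] [685.7637  77.5658]
[333.1385 234.9619] [614.5417 163.5516]
```

View pics/s2.png

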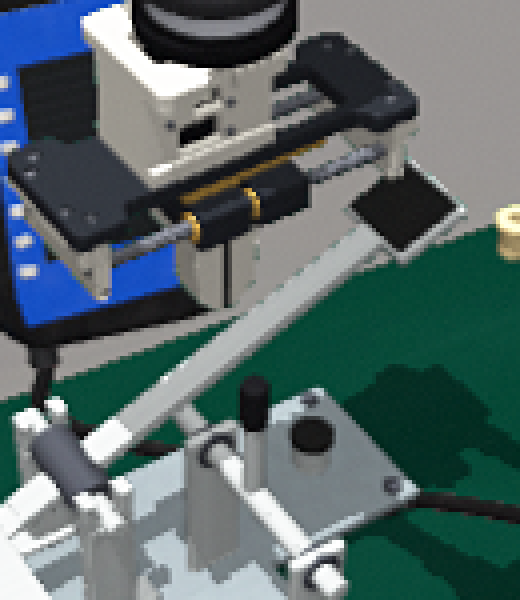

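The fingertips at crop (215,300) match the projected TCP, and the knob top at (254,383) lies on its robot side. Clearances are good, so I'll descend and push.

Call:
drive_tool([
  [[0,0,0.7,0],[0,0,0.7,0],[0,0,0.7,0],[0,0,0.7,0],[0,0,0,0],[0,0,0,0]],
])

```text
time_s: 8.12
eef_pos: [0.5509, 0.1813, 0.1769]
orientation: [[1.0, -0.002, 0.001], [-0.002, -1.0, 0.0], [0.001, -0.0, -1.0]]
ft_force: [-0.3, -0.5, 0.2]
gripper_width: 0.0008
```

Call:
drive_tool([
  [[-0.35,0,0,0],[-0.35,0,0,0],[-0.35,0,0,0],[-0.35,0,0,0],[-0.35,0,0,0],[-0.35,0,0,0],[-0.35,0,0,0],[-0.35,0,0,0],[-0.35,0,0,0],[0,0,0,0]],
])

```text
time_s: 9.38
eef_pos: [0.487, 0.1814, 0.1767]
orientation: [[1.0, -0.002, -0.001], [-0.002, -1.0, -0.0], [-0.001, 0.0, -1.0]]
ft_force: [0.7, 0.4, 0.5]
gripper_width: 0.0007
```

```bash
python3 - <<'E'
from h import *
b=r.capture("scene")[140:290,270:400]
cv2.imwrite("pics/s3.png",cv2.resize(b,None,fx=4,fy=4,interpolation=3)[:,:,::-1])
print(r.observe()["ft_force"])
E
```

```text
[ 0.7866 -0.0263 -0.4434]
```

View pics/s3.png

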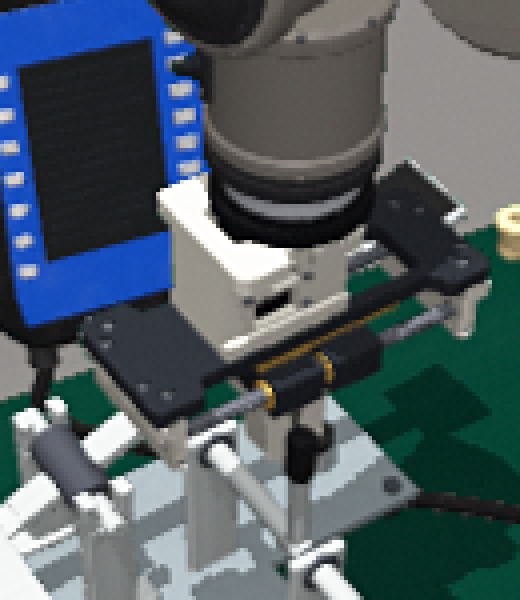

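The knob has moved to about (303,432) with the fingertips against it. I'll push further until the end stop shows in the force.

Call:
drive_tool([
  [[-0.1,0,0,0],[-0.1,0,0,0],[0,0,0,0]],
])

```text
time_s: 9.8
eef_pos: [0.4867, 0.1813, 0.1768]
orientation: [[1.0, -0.003, 0.007], [-0.003, -1.0, 0.0], [0.007, -0.0, -1.0]]
ft_force: [12.0, 0.8, -5.5]
gripper_width: 0.0003
```

```bash
python3 - <<'E'
from h import *
for b in (0,.03,.04,.045): print(b,(proj("scene",[.5125-b,.182,.206])-[270,140])*4)
E
```

```text
0 [252.5541 379.8474]
0.03 [285.6047 415.1037]
0.04 [296.9161 427.17  ]
0.045 [302.6288 433.2639]
```

The bolt is on its end stop: 12 N, and the knob projection matches 0.045. Next I back off, lift and move over the pad.

Call:
drive_tool([
  [[0.4,0,0,0],[0.2,0,-0.5,0],[0,0,-1,0],[0,0,-1,0],[0,0,-1,0],[0,0,-1,0],[0,0,-1,0],[0,0,0,0]],
])

```text
time_s: 10.8
eef_pos: [0.4961, 0.1815, 0.2884]
orientation: [[1.0, -0.002, 0.003], [-0.002, -1.0, 0.0], [0.003, -0.001, -1.0]]
ft_force: [-0.8, -0.1, -0.8]
gripper_width: 0.0004
```

Call:
drive_tool([
  [[0.5,0.9,0,0],[0.5,0.9,0,0],[0.5,0.9,0,0],[0.5,0.9,0,0],[0.5,0.9,0,0],[0.5,0.9,0,0],[0.5,0.9,0,0],[0.5,0.9,0,0],[0.5,0.9,0,0],[0,0,0,0],[0,0,0,0]],
])

```text
time_s: 12.18
eef_pos: [0.5851, 0.0195, 0.2866]
orientation: [[1.0, -0.002, -0.0], [-0.002, -1.0, 0.0], [-0.0, -0.0, -1.0]]
ft_force: [-0.7, 0.1, 0.5]
gripper_width: 0.0007
```

```bash
python3 - <<'E'
from h import *
s=r.observe(); print(s["eef_pos"],s["ft_force"])
b=r.capture("scene")[120:300,260:420]; t=r.capture("top")[180:320,250:430]
b=cv2.resize(b,(400,450),interpolation=3); t=cv2.resize(t,(400,311),interpolation=3)
o=np.zeros((450,800,3),np.uint8); o[:,:400]=b; o[:311,400:]=t
cv2.imwrite("pics/s4.png",o[:,:,::-1])
E
```

```text
[0.5851 0.0195 0.2866] [-0.6754  0.0652  0.5236]
```

View pics/s4.png

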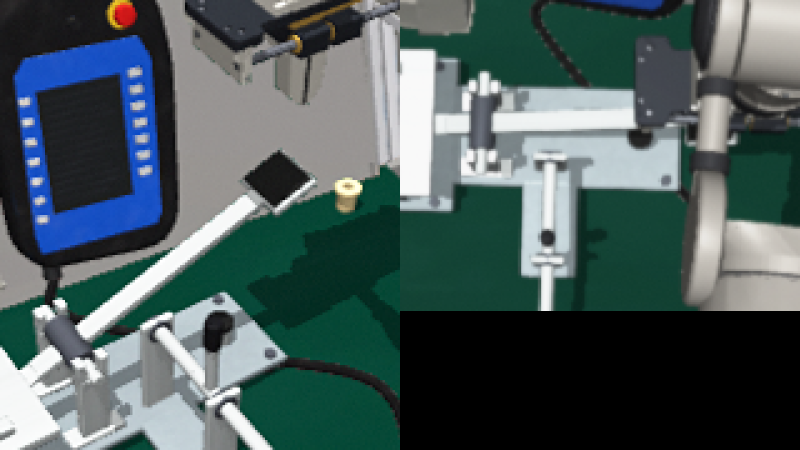

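The bolt is drawn: the rod tip is clear of the lever and the knob is at the outer guide. The tool stands over the pad, so I press down in stages.

Call:
drive_tool([
  [[0.1,0,1,0],[0,0,1,0],[0,0,1,0],[0,0,0.5,0],[0,0,0.5,0],[0,0,0.5,0],[0,0,0.5,0],[0,0,0.5,0],[0,0,0.5,0],[0,0,0.5,0],[0,0,0.5,0],[0,0,0,0]],
])

```text
time_s: 13.78
eef_pos: [0.5876, 0.0189, 0.1465]
orientation: [[1.0, -0.002, 0.0], [-0.002, -1.0, -0.0], [0.0, 0.0, -1.0]]
ft_force: [0.1, -1.6, 4.2]
gripper_width: 0.0008
```

The force is 4.2 N, which is in the stated range. Continuing.

Call:
drive_tool([
  [[0,0,0.5,0],[0,0,0.5,0],[0,0,0.5,0],[0,0,0.5,0],[0,0,0.5,0],[0,0,0.5,0],[0,0,0.5,0],[0,0,0.5,0],[0,0,0,0]],
])

```text
time_s: 14.9
eef_pos: [0.5874, 0.0198, 0.0666]
orientation: [[1.0, -0.002, 0.0], [-0.002, -1.0, 0.001], [0.0, -0.001, -1.0]]
ft_force: [0.7, 0.8, 1.6]
gripper_width: 0.0005
```

Call:
drive_tool([
  [[0,0,0.2,0],[0,0,0.2,0],[0,0,0.1,0],[0,0,0.1,0],[0,0,0,0]],
])

```text
time_s: 15.52
eef_pos: [0.5877, 0.0196, 0.0555]
orientation: [[1.0, -0.002, 0.001], [-0.002, -1.0, 0.001], [0.001, -0.001, -1.0]]
ft_force: [0.4, 1.8, 5.8]
gripper_width: 0.0005
```

Call:
drive_tool([
  [[0,0,0.1,0],[0,0,0.1,0],[0,0,0,0]],
])

```text
time_s: 15.9
eef_pos: [0.5878, 0.0196, 0.0515]
orientation: [[1.0, -0.002, 0.001], [-0.002, -1.0, 0.001], [0.001, -0.001, -1.0]]
ft_force: [0.8, 2.4, 5.3]
gripper_width: 0.0003
```

Call:
drive_tool([
  [[0,0,0.08,0],[0,0,0.08,0],[0,0,0,0]],
])

```text
time_s: 16.27
eef_pos: [0.5879, 0.0196, 0.0483]
orientation: [[1.0, -0.002, 0.001], [-0.002, -1.0, 0.0], [0.001, -0.0, -1.0]]
ft_force: [0.8, 2.6, 5.5]
gripper_width: 0.0004
```

Call:
drive_tool([
  [[0,0,0.08,0],[0,0,0.08,0],[0,0,0,0]],
])

```text
time_s: 16.65
eef_pos: [0.588, 0.0197, 0.0461]
orientation: [[1.0, -0.002, 0.002], [-0.002, -1.0, 0.001], [0.002, -0.001, -1.0]]
ft_force: [-1.7, 2.4, 12.2]
gripper_width: 0.0004
```

The force jumped to 12 N at z 0.046, so the bar is on its stop. I'll add a small preload and look.

Call:
drive_tool([
  [[0,0,0.04,0],[0,0,0,0],[0,0,0,0],[0,0,0,0],[0,0,0,0],[0,0,0,0]],
])

```text
time_s: 17.4
eef_pos: [0.5881, 0.0198, 0.0459]
orientation: [[1.0, -0.002, 0.003], [-0.002, -1.0, 0.001], [0.003, -0.001, -1.0]]
ft_force: [-3.1, 3.8, 17.3]
gripper_width: 0.0005
```

```bash
python3 - <<'E'
from h import *
s=r.observe(); print(s["eef_pos"],s["ft_force"],s["time_s"])
b=r.capture("scene")[180:380,170:420]; t=r.capture("top")[180:320,170:430]
b=cv2.resize(b,(500,400),interpolation=3); t=cv2.resize(t,(300,162),interpolation=3)
o=np.zeros((400,800,3),np.uint8); o[:,:500]=b; o[:162,500:]=t
cv2.imwrite("pics/s5.png",o[:,:,::-1])
E
```

```text
[0.5881 0.0198 0.0459] [-3.1165  3.8011 17.3037] 17.4
```

View pics/s5.png

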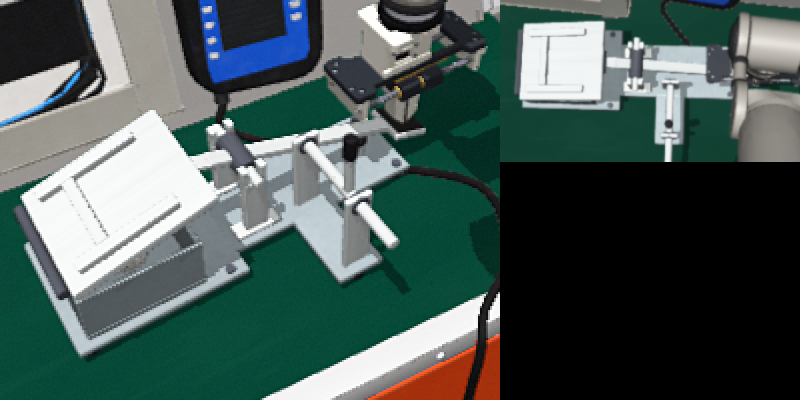

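The picture shows the flap raised (its edge at about (180,130) in the crop), the lever sloping down with its pin in the cheeks (240,150), the fingers on the pad (400,125), and the bolt drawn out. Handing in.

```bash
python3 - <<'E'
from cell import r
print(r.observe()["ft_force"], r.finish_job()); s=r.observe(); print(s["time_s"],s["eef_pos"],s["ft_force"])
E
```

```text
the job is handed in; nothing more can be done
[-2.68566472  2.86063778 17.2679087 ] None
the job is handed in; nothing more can be done
```

The bolt is fully drawn out, and I handed in the job at about 17.4 s with the fingertips holding the pad down on its stop and the flap raised. The hand-in gave no verdict, so success is judged only from my own checks.

- **Bolt:** I pushed the knob from the lever's side until the force rose to 12 N at the end stop. The knob's position in the picture matched about 45 mm drawn.
- **Lever:** I pressed the pad with closed fingertips. It took about 2–6 N on the way down, rising to 12 N and then 17 N at TCP z = 46 mm, so the bar is on its stop.
- **Last picture:** The flap is raised, the cross pin is seated between the cheeks, and the bolt rod is clear of the lever. Only the fingertips touch the pad. The loose parts were outside that last crop; the arm's path stayed well clear of them.
- **Disagreement:** My direct two-camera measurement of the pad was about 10 mm off the fitted fixture pose, mostly in height. I used the fit, and the press was normal.
- **Not measured:** I saw the flap raised in the picture but did not measure its angle in radians.

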